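Free the jammed pepper mill and stand it on its charger

ROBOT

A 6-joint arm with a two-finger parallel gripper is mounted at the origin on the work surface. World frame = base frame: x ahead of the robot, y to its left, z up, the work surface at z = 0. Lengths are in m, angles in rad, forces in N, time in s.
With the tool pointing down it reaches from about 0.25 to 0.725 m from the base axis. Payload 4 kg.
Tool frame: the origin (TCP) lies on the centre line of the jaws, within the pads' length; the fingertips stand 17 mm ahead of it and the grasp point (between the pads) lies 2 mm behind it; z points along the fingers, y is the line along which they close (so a half turn about z gives the same grasp; the last joint's range is limited). The gripper opens to 85 mm and grips with 20 to 120 N. Pads are 22 mm wide; open, the fingers measure 114 mm over their backs; the gripper's body (76 mm by 85 mm) begins 54 mm behind the grasp point. The pads swing forward as they close: fully open they stand 13 mm farther back than shut.
Start: joints at [-1.19, 0.241, 0.005, 1.335, 0, 1.571], TCP at [0.186, -0.464, 0.209] pointing down, gripper open.
Joint ranges: [-2.72, 2.72], [-1.05, 1.87], [-1.09, 1.28], [-1.99, 2.15], [-1.42, 1.44], [-3.14, 3.14]. Speed limits (rad/s): [2.79, 2.79, 3.14, 3.14, 3.14, 3.14].

INTERFACE

Orientations are given as a unit quaternion [x, y, z, w].
In Python, from workcell import bot, camera, get_calibration gives the robot as it stands.
- The arm moves only by the tool apply_moves, never from a script. Its argument "steps" is a list of rows, each a list of 3 entries, a list of its own where there are three numbers: the shift along the tool's x, y, z as a fraction of full scale, then the turn, a rotation vector about the tool's x, y, z as a fraction of full scale, then the opening, from 0 (shut) to 1 (fully open). A call has exactly 8 rows; each row shifts and turns the commanded pose from where the row before left it, along the tool's axes as they then stand; what a row does not reach is not made up. Full scale, the value 1, is 20 cm for a shift and pi rad for a turn. A row lasts 1/12 s, in which the tool goes at most 41.7 mm and 7.16 degrees, less where a joint would pass 70% of its speed; a pose out of reach is approached as far as the arm can. A call with a number of a shift or a turn outside -1 to 1 is refused whole. A call with a gripper value outside its range is refused whole. The fingers move at their own pace and stop on an object; the grip force is fixed at half the most. Time passes only in rows, so rows that do not move let the fingers close, or fill a call up. It gives the time, the measured TCP pose, the force, the opening and the grip force at its end, in the units of the state.
- bot.get_obs(): the state, without advancing time (a new reading comes with each control period).
- camera(name): name is "scene" or "top" or "wrist"; returns (picture, depth): 480x640x3 uint8, red, green, blue; 480x640 float32, m along the optical axis (not along the pixel's ray), 0 where there is no reading.
- get_calibration(name): a dict with "fov_y" (degrees; the focal length in pixels is half the picture's height over the tangent of half this angle, whatever the lens; pixels are square), "cx", "cy" (the principal point, pixels), "rvec" (rotation vector, rad) and "tvec" (3), from world to camera coordinates, as OpenCV has them. Camera axes: x right, y down, z forward; pixel columns grow to the right and rows downward; lengths in m; the calibration is good to about 2 mm. A picture is of the moment at which its call begins: read the wrist's pose just before it. get_calibration takes no time and is no camera call; for the wrist camera it gives the pose at the moment of the call.
- bot.job_done(): hands the job in; it is judged then, once.
The state is a dict: "clock": time; "joint_pos": joint angles; "joint_vel": joint speeds; "tau": joint torques, N m; "eef_pos": TCP position; "tool_rot": TCP orientation; "ft_force": force on the tool from outside, world axes, zero at the start; "ft_torque": the same for the moment, N m; "grip_width": finger opening in m; "grasp_force": force on a finger pad.
Only numpy, scipy, OpenCV 4.12 (cv2) and the standard library are available. Lean on these libraries where they do the work, as an engineer would, in place of code of your own. Each camera call takes 0.05 s, during which the arm holds its last target. There are 200 camera calls.

TASK

The electric pepper mill is jammed foot-first in a corner of the crate, under one of its blue corner ledges. Draw it out and lay it down on the green mat, let go of it, then take a fresh grip and stand it upright on its foot in the middle of the white charger, so that its weight holds the brass contact plunger down. Keep the little jar in the crate standing and leave everything else on the worktop where it is.

Things in the scene. Friction and masses are not known exactly. Their poses are not given: they have to be found in the camera images.
- mill: Cordless pepper mill, 174 mm long, 0.34 to 0.46 kg, loose. Origin: centre of the foot's underside; +z along its axis, foot to head. Black square foot 56 x 56 mm (z 0 to 60 mm), round steel neck 36 mm in diameter (z 60 to 140), square wooden head 50 x 50 mm (z 140 to 174; a steel button adds 3 mm). Their faces are square to its x and y axes. Starts lying, head 3 mm low.
- mill_middle (a point): Point on the mill's axis halfway along it, 87 mm from the foot's underside; axes as the mill's. The mill's centre of mass is about 20 mm from it, towards the foot.
- mill_foot (a point): Centre of the underside of the mill's foot; axes as the mill's.
- crate: Grey open crate fixed to the worktop, 250 x 250 mm, 72 mm high, walls and floor 5 mm. Origin: centre of its underside, z up. A blue ledge, 6 mm thick, underside 66 mm above the worktop, bridges each of its two +x corners out to 66 mm along the diagonal. The mill's foot is under the one at +x +y, so the mill cannot be lifted straight up until drawn at least 35 mm (room for 55) along its axis.
- crate_corner (a point): The crate's inner +x +y corner, at floor level (5 mm above the worktop), where the mill is jammed: its axis lies on this corner's diagonal, foot end 31 to 35 mm from the corner, head towards the middle of the crate.
- jar: Small jar with a red lid, 42 mm in diameter, 60 mm high, 0.12 kg, loose, standing in the crate close beside the mill's foot. Origin: centre of its underside, z up when it stands. It may be nudged but must stay standing in the crate.
- mat: Flat green mat fixed to the worktop, 150 mm (its x) by 220 mm (its y), 4 mm thick. Origin: centre of its underside, z up.
- charger: White square charging base fixed to the worktop, 90 x 90 mm, flat top 16 mm above the worktop. Origin: centre of its underside, z up. A brass plunger stands up in its middle.
- charger_top (a point): Middle of the charger's flat top, 16 mm above the worktop, on the plunger's axis; z up.
- plunger (a joint): Brass spring plunger, 12 mm in diameter, in the middle of the charger. Value in m: 0 when up (it stands 5 mm above the top), 0.005 when flush. About 0.8 N starts it and 1.8 N holds it flush, less than the mill's weight.
- oil_bottle: Tall green oil bottle, 66 mm in diameter, 210 mm high, loose, standing at the far left; origin at the centre of its underside. Bystander.
- glass_bowl: Glass bowl, 170 mm across, 75 mm high, loose, at the far side; origin at the centre of its underside. Bystander.
- foil_cup0: Foil cup, 74 mm across, 42 mm high, loose, at the far side; origin at the centre of its underside. Bystander.
- foil_cup1: Foil cup like the other, loose, at the far side. Bystander.
- spatula: Spatula, lying loose at the far right. Bystander.

How it is judged:
On the way, in this order (a step that is already met when the one before it is completed fails the run):
1. the mill is drawn out from under the corner ledge (its foot more than 70 mm from the crate's corner, seen from above) (horizontal distance between mill_foot and crate_corner above 0.07 m), for 0.1 s.
2. the mill lies on the mat, its middle over the mat, at rest and let go (angle between mill's own z axis and vertical between 1.35 and 1.79 rad and height (world z) of mill_middle below 0.045 m and x of mill_middle in the frame of mat between -0.08 and 0.08 m and y of mill_middle in the frame of mat between -0.115 and 0.115 m and contact force between mill and the fingers below 0.1 N and linear speed of mill below 0.03 m/s), for 0.2 s.
At the end, for the whole second after the job is handed in: The mill stands upright (within 0.08 rad) and at rest with its foot flat on the charger, the centre of its foot within 18 mm of the charger's middle, the plunger held down by at least 4 of its 5 mm, the mill let go; the jar still stands in the crate (angle between mill's own z axis and vertical below 0.08 rad and horizontal distance between mill_foot and charger_top below 0.018 m and height (world z) of mill_foot between 0.012 and 0.02 m and value of joint plunger above 0.004 m and linear speed of mill below 0.02 m/s and angular speed of mill below 0.2 rad/s and angle between jar's own z axis and vertical below 0.2 rad and horizontal distance between jar and crate below 0.16 m); the robot touches nothing.
It fails at once if the jar is knocked over (angle between jar's own z axis and vertical above 0.8 rad).
It fails at once if a bystander on the worktop is shifted by more than 30 mm (distance of any of oil_bottle, glass_bowl, foil_cup0, foil_cup1, spatula from where it was at the start of the episode above 0.03 m).
It also fails if it takes over 64 s, if anything falls off the work surface, if the arm or the gripper's body presses on something with over 40 N, if the wrist force passes 120 N, or if a joint passes its speed limit or range.

## Working session

There is one attempt and no reset: what is moved stays moved. The work goes in short steps, Python scripts to look and compute and a tool call to move; the robot and the scene stay as the last step left them, time stands still between calls to the robot, and variables do not carry over. Pictures are saved under pics/ and viewed, at most 14 in all, crops included, and the job is handed in when it is done.

Besides the shell and the picture viewer there is one more tool, called as name(argument=value, ...) on one line, values as JSON. apply_moves: Moves the arm, as the interface text tells. Its arguments: {"type":"object","properties":{"steps":{"type":"array"}},"required":["steps"]}

```bash
mkdir -p pics; ls; cat > h.py <<'E'
import numpy as np, cv2
from workcell import bot, camera, get_calibration
from scipy.spatial.transform import Rotation as R
def cal(n):
    c=get_calibration(n); f=240/np.tan(np.radians(c["fov_y"])/2)
    return f,c["cx"],c["cy"],R.from_rotvec(np.ravel(c["rvec"])).as_matrix(),np.ravel(c["tvec"])
def ray(c,uv,z):
    f,cx,cy,M,t=c; uv=np.atleast_2d(uv).astype(float)
    d=np.c_[(uv[:,0]-cx)/f,(uv[:,1]-cy)/f,np.ones(len(uv))]@M
    o=-M.T@t
    return o+d*((z-o[2])/d[:,2])[:,None]
def cloud(c,D):
    f,cx,cy,M,t=c; v,u=np.mgrid[:480,:640]
    p=np.stack([(u-cx)/f*D,(v-cy)/f*D,D],-1)
    return (p-t)@M
def save(n,im): cv2.imwrite(f"pics/{n}.png",im[...,::-1])
E
python3 - <<'E'
from h import *
for n in ("top","scene"):
    im,D=camera(n); save(n+"0",im); np.savez(n+"0.npz",im=im,D=D)
    c=cal(n); print(n,c[0],-c[3].T@c[4], get_calibration(n))
o=bot.get_obs(); print({k:np.round(v,3) for k,v in o.items()})
E
```

```text
pics
top 597.3832863625471 [0.43756484 0.04902315 1.30988946] {'fov_y': 43.775798664242664, 'cx': 322.2677235152853, 'cy': 236.6503939205355, 'rvec': array([ 2.14810379, -2.19524651,  0.10913733]), 'tvec': array([0.05739729, 0.56310594, 1.260672  ])}
scene 444.2313787637089 [1.24295501 0.46875575 0.55337186] {'fov_y': 56.761068648371996, 'cx': 316.77486855099323, 'cy': 228.66729291382862, 'rvec': array([ 1.16075542,  2.11752359, -1.1764306 ]), 'tvec': array([ 0.28918348, -0.22834159,  1.39108683])}
{'clock': np.float64(0.1), 'joint_pos': array([-1.19 ,  0.241,  0.004,  1.335,  0.   ,  1.571]), 'joint_vel': array([ 0.001, -0.002,  0.003, -0.   , -0.001,  0.   ]), 'tau': array([-1.0000e-03, -3.7314e+01,  2.5301e+01,  1.1000e-02, -0.0000e+00,
        0.0000e+00]), 'eef_pos': array([ 0.186, -0.464,  0.208]), 'tool_rot': array([ 0.982,  0.189, -0.   , -0.001]), 'ft_force': array([-0.322,  0.918,  0.742]), 'ft_torque': array([0.005, 0.014, 0.004]), 'grasp_force': np.float64(0.0), 'grip_width': np.float64(0.085)}
```

View pics/top0.png

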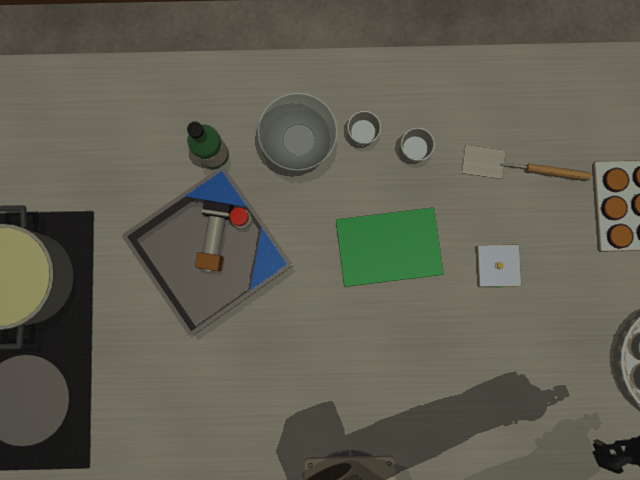

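View pics/scene0.png

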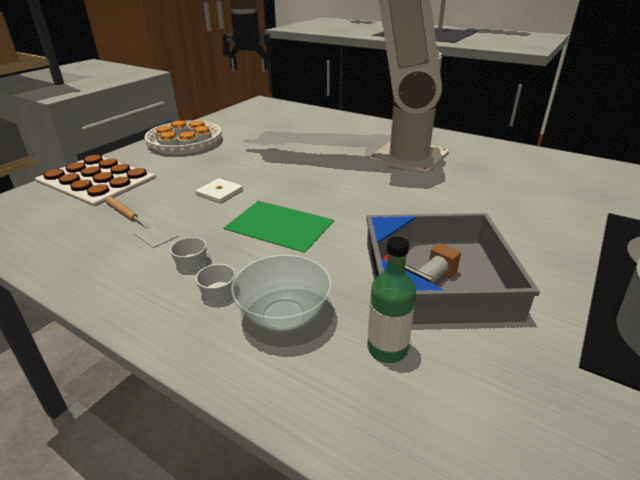

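Top view: the crate is centred near (208,253) with the mill running from its head (208,262) up to its foot (216,210) under the ledge at (222,188). The jar is at (239,216), the mat at (390,247) and the charger at (499,266). The bottle at (205,148) is close to the crate's corner.

```bash
python3 - <<'E'
from h import *
d=np.load("top0.npz"); im,D=d["im"],d["D"]; c=cal("top"); P=cloud(c,D)
hsv=cv2.cvtColor(im,cv2.COLOR_RGB2HSV); H,S,V=[hsv[...,i].astype(int) for i in range(3)]
v,u=np.mgrid[:480,:640]
def comp(m,z,name):
    m=m.astype(np.uint8); n,l,s,ce=cv2.connectedComponentsWithStats(m)
    for i in range(1,n):
        if s[i,4]<60: continue
        cn=max(cv2.findContours((l==i).astype(np.uint8),0,1)[0],key=cv2.contourArea)
        (a,b),wh,ang=cv2.minAreaRect(cn); bx=ray(c,cv2.boxPoints(((a,b),wh,ang)),z)
        e=bx[1]-bx[0]; g=bx[2]-bx[1]
        print(name,s[i,:5],"ctr",np.round(ray(c,(a,b),z)[0],4),"sz",np.round([np.linalg.norm(e),np.linalg.norm(g)],4),"ang",np.round(np.degrees(np.arctan2(e[1],e[0])),1),"medz",np.round(np.median(P[l==i][:,2]),4))
comp((H>50)&(H<70)&(S>150)&(u>320)&(u<460),.004,"mat")
comp((S<30)&(V>140)&(u>470)&(u<530)&(v>235)&(v<300),.016,"charger")
comp((H>12)&(H<30)&(S>100)&(u>485)&(u<515)&(v>250)&(v<280),.021,"plunger")
comp((H>105)&(H<125)&(S>120)&(u<330),.072,"ledge")
comp(((H<5)|(H>175))&(S>150)&(u>220)&(u<260)&(v<240),.06,"jar")
comp((H>6)&(H<18)&(S>120)&(u>180)&(u<240)&(v>240)&(v<290),.055,"head")
# crate rim from depth
rim=(P[...,2]>.062)&(P[...,2]<.08)&(u>110)&(u<300)&(v>165)&(v<345); comp(rim,.072,"rim")
print("rim hull"); hh=np.argwhere(rim)[:,::-1].astype(np.float32)
# neck & foot centerline: points by height
reg=(u>185)&(u<245)&(v>195)&(v<280)&(P[...,2]>.02)
for vv in range(200,276,5):
    r=np.where(reg[vv]&(P[vv,:,2]>.025))[0]
    print(vv,[(int(a),round(float(P[vv,a,0]),3),round(float(P[vv,a,1]),3),round(float(P[vv,a,2]),3)) for a in r[::3]][:12])
save("crop",cv2.resize(im[160:345,110:305],None,fx=3,fy=3,interpolation=2))
E
```

```text
charger [ 479  245   41   41 1483] ctr [ 0.4947 -0.3365  0.016 ] sz [0.0862 0.086 ] ang -89.7 medz 0.0151
ledge [ 186  171   61   36 1024] ctr [0.6703 0.2609 0.072 ] sz [0.0668 0.1292] ang -10.2 medz 0.0709
ledge [251 229  36  60 995] ctr [0.5113 0.1534 0.072 ] sz [0.1244 0.0644] ang -10.9 medz 0.0712
jar [229 207  19  19 275] ctr [0.6086 0.222  0.06  ] sz [0.038  0.0383] ang -91.2 medz 0.0637
head [195 252  28  19 403] ctr [0.5147 0.2852 0.055 ] sz [0.0331 0.0548] ang -9.5 medz 0.0539
rim [ 121  166  172  171 4294] ctr [0.5363 0.2863 0.072 ] sz [0.2618 0.2612] ang -55.8 medz 0.0709
rim [230 207  18  18 206] ctr [0.608  0.2193 0.072 ] sz [0.0354 0.0359] ang -45.5 medz 0.0646
rim hull
200 [(186, 0.649, 0.336, 0.039), (204, 0.644, 0.294, 0.061), (207, 0.644, 0.287, 0.062), (210, 0.642, 0.279, 0.071), (213, 0.642, 0.273, 0.07), (216, 0.641, 0.266, 0.074), (219, 0.642, 0.26, 0.073), (222, 0.642, 0.254, 0.069), (225, 0.641, 0.247, 0.077), (228, 0.641, 0.241, 0.072), (231, 0.641, 0.235, 0.073), (234, 0.641, 0.229, 0.07)]
205 [(203, 0.634, 0.296, 0.059), (206, 0.634, 0.29, 0.058), (209, 0.6
[... 2592 characters left out ...]
7, 0.046), (223, 0.438, 0.049, 1.31)]
260 [(196, 0.518, 0.311, 0.058), (199, 0.518, 0.306, 0.053), (202, 0.518, 0.299, 0.057), (205, 0.518, 0.293, 0.053), (208, 0.518, 0.287, 0.053), (211, 0.517, 0.28, 0.057), (214, 0.517, 0.275, 0.051), (217, 0.517, 0.267, 0.056), (220, 0.518, 0.263, 0.044)]
265 [(195, 0.508, 0.315, 0.051), (198, 0.507, 0.307, 0.055), (201, 0.507, 0.302, 0.054), (204, 0.507, 0.295, 0.053), (207, 0.507, 0.289, 0.052), (210, 0.507, 0.283, 0.051), (213, 0.507, 0.277, 0.052), (216, 0.506, 0.27, 0.056), (219, 0.507, 0.265, 0.043)]
270 [(205, 0.497, 0.296, 0.039), (208, 0.497, 0.289, 0.042), (211, 0.497, 0.284, 0.035), (214, 0.496, 0.275, 0.051), (217, 0.496, 0.269, 0.05)]
275 []
```

View pics/crop.png

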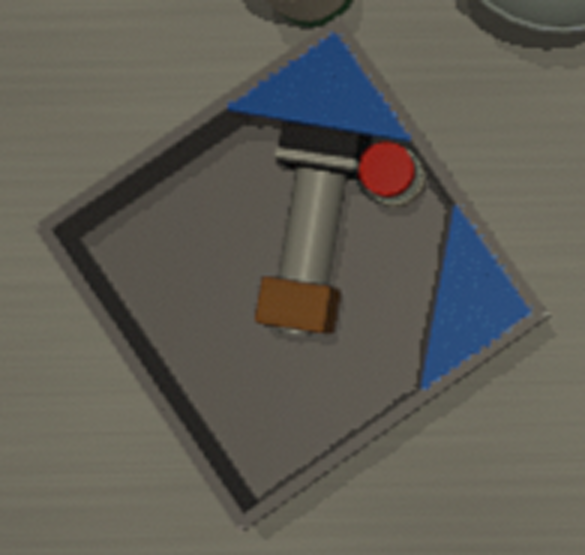

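The mill, foot-first under the ledge, and the jar touching its foot on the -y side are clear in the crop. Next I'll turn the tool square to the mill and move over the crate.

apply_moves(steps=[[[0,0,0],[0,0,0.0362],1],[[0,0,0],[0,0,0.0362],1],[[0,0,0],[0,0,0.0362],1],[[0,0,0],[0,0,0.0362],1],[[0,0,0],[0,0,0.0362],1],[[0.056,-0.19,0],[0,0,0],1],[[0.056,-0.19,0],[0,0,0],1],[[0.056,-0.19,0],[0,0,0],1]])

```text
clock: 0.77
eef_pos: [0.24, -0.3572, 0.2078]
tool_rot: [0.995, -0.095, -0.0, -0.001]
ft_force: [0.7, 0.1, 0.8]
grip_width: 0.0855
grasp_force: 0.0
```

```bash
cat >> h.py <<'E'
def st():
    o=bot.get_obs(); M=R.from_quat(o["tool_rot"]).as_matrix()
    print("t",round(float(o["clock"]),2),"p",np.round(o["eef_pos"],4),"q",np.round(o["joint_pos"],3),"x",np.round(M[:,0],3),"y",np.round(M[:,1],3),"z",np.round(M[:,2],3),"F",np.round(o["ft_force"],1),"w",round(float(o["grip_width"]),4),"gf",round(float(o["grasp_force"]),1))
    return o,M
def to(p): # fractions of full scale, tool frame
    o,M=st(); f=M.T@(np.array(p)-o["eef_pos"])/.2; print("frac",np.round(f,3))
E
python3 - <<'E'
from h import *
to([.568,.280,.2])
d=np.load("top0.npz"); im,D=d["im"],d["D"]; c=cal("top")
hsv=cv2.cvtColor(im,cv2.COLOR_RGB2HSV); print(hsv[247,390])
v,u=np.mgrid[:480,:640]
m=((hsv[...,1]>120)&(u>325)&(u<455)&(v>200)&(v<295)).astype(np.uint8)
cn=max(cv2.findContours(m,0,1)[0],key=cv2.contourArea); r=cv2.minAreaRect(cn); b=ray(c,cv2.boxPoints(r),.004); print(np.round(b,3),np.round(b.mean(0),4))
E
```

```text
t 0.77 p [ 0.24   -0.3572  0.2078] q [-0.979  0.105 -0.164  1.304  0.     2.352] x [ 0.982 -0.189 -0.001] y [-0.189 -0.982 -0.001] z [-0.001  0.002 -1.   ] F [0.7 0.1 0.8] w 0.0855 gf 0.0
frac [ 1.008 -3.438  0.043]
[ 64 141 121]
[[ 0.604  0.015  0.004]
 [ 0.626 -0.204  0.004]
 [ 0.479 -0.216  0.004]
 [ 0.457  0.001  0.004]] [ 0.5417 -0.1009  0.004 ]
```

apply_moves(steps=[[[0,0,0],[0,0,-0.0395],1],[[0,0,0],[0,0,-0.0395],1],[[0,0,0],[0,0,-0.0395],1],[[0,0,0],[0,0,-0.0395],1],[[0,0,0],[0,0,-0.0395],1],[[0,0,0],[0,0,-0.0395],1],[[0,0,0],[0,0,-0.0395],1],[[0,0,0],[0,0,-0.0395],1]])

```text
clock: 1.43
eef_pos: [0.2399, -0.3581, 0.2082]
tool_rot: [0.919, 0.395, -0.0, -0.001]
ft_force: [-0.2, 0.6, -0.2]
grip_width: 0.0854
grasp_force: 0.0
```

apply_moves(steps=[[[0,0,0],[0,0,-0.0395],1],[[0,0,0],[0,0,-0.0395],1],[[0,0,0],[0,0,-0.0395],1],[[0,0,0],[0,0,-0.0395],1],[[0,0,0],[0,0,-0.0395],1],[[0,0,0],[0,0,-0.0395],1],[[0,0,0],[0,0,-0.0395],1],[[0,0,0],[0,0,-0.0395],1]])

```text
clock: 2.1
eef_pos: [0.2399, -0.3581, 0.2082]
tool_rot: [0.62, 0.785, 0.0, -0.001]
ft_force: [-0.0, 0.7, -0.1]
grip_width: 0.0857
grasp_force: 0.0
```

apply_moves(steps=[[[0,0,0],[0,0,-0.0395],1],[[0,0,0],[0,0,-0.0395],1],[[0,0,0],[0,0,-0.0395],1],[[0,0,0],[0,0,-0.0395],1],[[0,0,0],[0,0,-0.0395],1],[[0,0,0],[0,0,-0.0395],1],[[0,0,0],[0,0,-0.0395],1],[[0,0,0],[0,0,-0.0395],1]])

```text
clock: 2.77
eef_pos: [0.2399, -0.3581, 0.2081]
tool_rot: [0.172, 0.985, 0.0, -0.0]
ft_force: [0.2, -0.2, -0.1]
grip_width: 0.0851
grasp_force: 0.0
```

apply_moves(steps=[[[0,0,0],[0,0,-0.026],1],[[0,0,0],[0,0,-0.026],1],[[-0.05,0.18,0],[0,0,0],1],[[-0.05,0.18,0],[0,0,0],1],[[-0.05,0.18,0],[0,0,0],1],[[-0.05,0.18,0],[0,0,0],1],[[-0.05,0.18,0],[0,0,0],1],[[-0.05,0.18,0],[0,0,0],1]])

```text
clock: 3.43
eef_pos: [0.3394, -0.1558, 0.2084]
tool_rot: [0.094, 0.996, 0.0, -0.0]
ft_force: [0.3, -0.9, 0.0]
grip_width: 0.0849
grasp_force: 0.0
```

```bash
python3 -c "
from h import *
to([.568,.280,.2])"
```

```text
t 3.43 p [ 0.3394 -0.1558  0.2084] q [-0.43  -0.011 -0.284  1.298 -0.    -0.242] x [-0.982  0.187  0.   ] y [0.187 0.982 0.   ] z [-0.  0. -1.] F [ 0.3 -0.9  0. ] w 0.0849 gf 0.0
frac [-0.714  2.354  0.042]
```

apply_moves(steps=[[[-0.06,0.196,0],[0,0,0],1],[[-0.06,0.196,0],[0,0,0],1],[[-0.06,0.196,0],[0,0,0],1],[[-0.06,0.196,0],[0,0,0],1],[[-0.06,0.196,0],[0,0,0],1],[[-0.06,0.196,0],[0,0,0],1],[[-0.06,0.196,0],[0,0,0],1],[[-0.06,0.196,0],[0,0,0],1]])

```text
clock: 4.1
eef_pos: [0.4924, 0.1347, 0.2082]
tool_rot: [0.093, 0.996, -0.0, -0.0]
ft_force: [1.8, -1.1, 0.2]
grip_width: 0.0851
grasp_force: 0.0
```

apply_moves(steps=[[[-0.06,0.196,0],[0,0,0],1],[[-0.06,0.196,0],[0,0,0],1],[[-0.06,0.196,0],[0,0,0],1],[[-0.055,0.196,0],[0,0,0],1],[[0,0,0],[0,0,-0.0395],1],[[0,0,0],[0,0,-0.0395],1],[[0,0,0],[0,0,-0.0395],1],[[0,0,0],[0,0,-0.0395],1]])

```text
clock: 4.77
eef_pos: [0.5673, 0.2783, 0.2072]
tool_rot: [-0.157, 0.988, -0.0, -0.001]
ft_force: [0.7, 0.1, -0.1]
grip_width: 0.0855
grasp_force: 0.0
```

apply_moves(steps=[[[0,0,0],[0,0,-0.0395],1],[[0,0,0],[0,0,-0.0395],1],[[0,0,0],[0,0,-0.0395],1],[[0,0,0],[0,0,-0.0395],1],[[0,0,0],[0,0,-0.0395],1],[[0,0,0],[0,0,-0.0395],1],[[0,0,0],[0,0,-0.0395],1],[[0,0,0],[0,0,-0.0395],1]])

```text
clock: 5.43
eef_pos: [0.5674, 0.2778, 0.2078]
tool_rot: [-0.608, 0.794, 0.0, -0.001]
ft_force: [-1.0, -0.2, -0.4]
grip_width: 0.0855
grasp_force: 0.0
```

apply_moves(steps=[[[0,0,0],[0,0,-0.0395],1],[[0,0,0],[0,0,-0.0395],1],[[0,0,0],[0,0,-0.0395],1],[[0,0,0],[0,0,-0.0395],1],[[0,0,0],[0,0,-0.0395],1],[[0,0,0],[0,0,-0.0395],1],[[0,0,0],[0,0,-0.0395],1],[[0,0,0],[0,0,-0.0395],1]])

```text
clock: 6.1
eef_pos: [0.5674, 0.2778, 0.2078]
tool_rot: [0.913, -0.408, -0.001, 0.001]
ft_force: [-0.3, -0.4, 1.2]
grip_width: 0.0855
grasp_force: 0.0
```

apply_moves(steps=[[[0,0,0],[0,0,-0.0395],1],[[0,0,0],[0,0,-0.0395],1],[[0,0,0],[0,0,-0.0395],1],[[0,0,0],[0,0,-0.0395],1],[[0,0,0],[0,0,-0.026],1],[[0,0,0],[0,0,-0.026],1],[[0,0,0],[0,0,0],1],[[0,0,0],[0,0,0],1]])

```text
clock: 6.77
eef_pos: [0.5674, 0.2778, 0.208]
tool_rot: [0.995, -0.095, -0.001, 0.0]
ft_force: [-0.1, 0.1, -0.5]
grip_width: 0.0853
grasp_force: 0.0
```

```bash
python3 -c "
from h import *
to([.568,.280,.0315])
im,D=camera('wrist'); c=cal('wrist'); np.savez('w1.npz',im=im,D=D); save('w1',im)
print(-c[3].T@c[4])
hsv=cv2.cvtColor(im,cv2.COLOR_RGB2HSV).astype(int)
P=cloud(c,D); x,y,z=[P[...,i] for i in range(3)]
for s in np.arange(.53,.61,.01):
    k=(abs(x-s)<.003)&(y>.24)&(y<.32)&(z>.02)&(z<.058)&(D>0)
    print(round(s,2),k.sum(),np.round([y[k].min(),y[k].max(),np.percentile(y[k],2),np.percentile(y[k],98),z[k].max()],4) if k.any() else '')
"
```

```text
t 6.77 p [0.5674 0.2778 0.208 ] q [ 0.455  0.514  0.404  1.463  0.    -2.496] x [ 0.982 -0.189 -0.001] y [-0.189 -0.982  0.001] z [-0.001 -0.001 -1.   ] F [-0.1  0.1 -0.5] w 0.0853 gf 0.0
frac [ 0.002 -0.012  0.882]
[0.64739292 0.26333551 0.37306187]
0.53 463 [0.2636 0.3131 0.2645 0.3118 0.0575]
0.54 218 [0.2676 0.3041 0.2684 0.3033 0.0498]
0.55 224 [0.2658 0.3025 0.2666 0.3014 0.0502]
0.56 232 [0.2641 0.3003 0.2649 0.2992 0.0511]
0.57 241 [0.2624 0.299  0.2632 0.2977 0.0515]
0.58 250 [0.2606 0.2972 0.2614 0.2961 0.0511]
0.59 258 [0.2588 0.2949 0.2596 0.2938 0.0514]
0.6 280 [0.2404 0.294  0.2412 0.2926 0.0525]
```

View pics/w1.png

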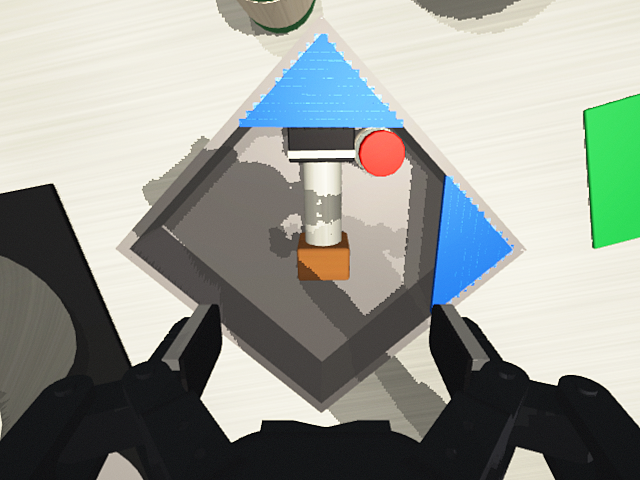

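The wrist view shows the neck at (323,205), free between the foot and the head, and the jar's lid at (381,152). The neck axis is at y = 0.281 at x = 0.57, its top 51 mm high, which agrees with the given sizes. I'll go down and grip.

apply_moves(steps=[[[0,-0.008,0.147],[0,0,0],1],[[0,-0.008,0.147],[0,0,0],1],[[0,0,0.147],[0,0,0],1],[[0,0,0.147],[0,0,0],1],[[0,0,0.147],[0,0,0],1],[[0,0,0.147],[0,0,0],1],[[0,0,0],[0,0,0],1],[[0,0,0],[0,0,0],1]])

```text
clock: 7.48
eef_pos: [0.5665, 0.2802, 0.0304]
tool_rot: [0.996, -0.094, -0.002, 0.001]
ft_force: [0.7, -0.0, 0.1]
grip_width: 0.0856
grasp_force: 0.0
```

apply_moves(steps=[[[0,0,0],[0,0,0],0],[[0,0,0],[0,0,0],0],[[0,0,0],[0,0,0],0],[[0,0,0],[0,0,0],0],[[0,0,0],[0,0,0],0],[[0,0,0],[0,0,0],0],[[0,0,0],[0,0,0],0],[[0,0,0],[0,0,0],0]])

```text
clock: 8.15
eef_pos: [0.5683, 0.2811, 0.0323]
tool_rot: [0.996, -0.094, 0.0, -0.0]
ft_force: [0.8, 0.1, 0.5]
grip_width: -0.0
grasp_force: 0.0
```

```bash
python3 -c "
from h import *
st()"
```

```text
t 8.15 p [0.5683 0.2811 0.0323] q [ 0.459  0.622  0.118  1.067  0.    -2.494] x [ 0.982 -0.187  0.   ] y [-0.187 -0.982 -0.   ] z [ 0.  0. -1.] F [0.8 0.1 0.5] w -0.0 gf 0.0
```

The fingers closed to zero without meeting the neck, so I'll look before doing anything else.

```bash
python3 -c "
from h import *
st()
a,_=camera('scene'); b,D=camera('wrist'); t,_=camera('top')
A=cv2.resize(a[190:340,340:560],(660,450)); save('s2',A)
B=cv2.resize(b,(400,300)); T=cv2.resize(t[160:345,110:305],(316,300)); save('c2',np.hstack([B,T]))
"
```

```text
t 8.15 p [0.5683 0.2811 0.0323] q [ 0.459  0.622  0.118  1.067  0.    -2.494] x [ 0.982 -0.187  0.   ] y [-0.187 -0.982 -0.   ] z [ 0.  0. -1.] F [0.8 0.1 0.5] w -0.0 gf 0.0
```

View pics/s2.png

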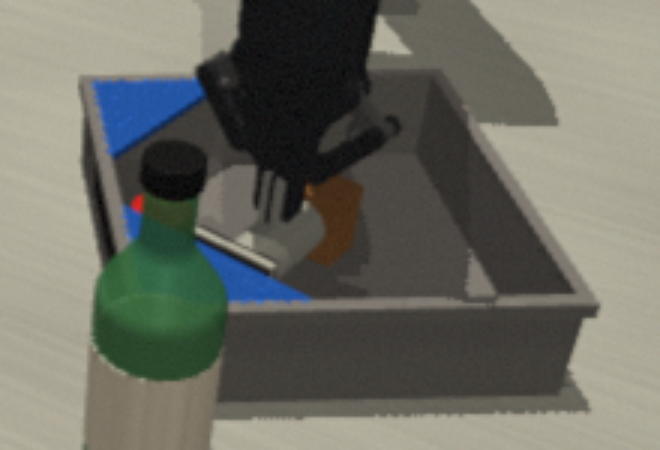

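View pics/c2.png

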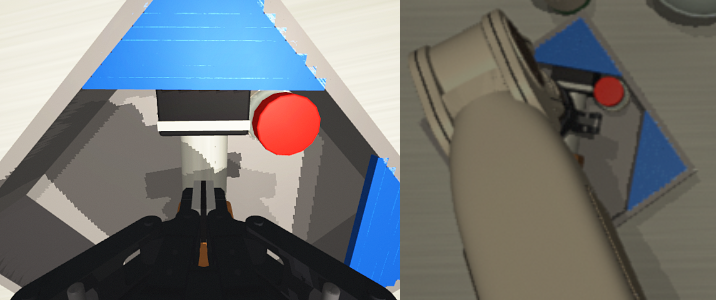

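In the pictures the shut fingers seem to stand above or beyond the neck, with the mill not visibly moved. I'll measure the fingertips' true position from the wrist depth.

```bash
python3 -c "
from h import *
b,D=camera('wrist'); c=cal('wrist'); P=cloud(c,D); V=b.max(2)
o,M=st()
for v in range(280,345,5):
    print(v,[(u,np.round((P[v,u])*1000).astype(int).tolist(),int(V[v,u])) for u in (310,322,335,350)])
k=(P[...,2]>.02)&(P[...,2]<.065)&(P[...,0]>.575)&(P[...,0]<.6)&(P[...,1]>.25)&(P[...,1]<.31)&(D>0)
print(np.round(P[k].max(0),3),np.round(P[k].min(0),3))
"
```

```text
t 8.35 p [0.5683 0.2811 0.0321] q [ 0.459  0.622  0.118  1.067 -0.    -2.494] x [ 0.982 -0.187 -0.   ] y [-0.187 -0.982  0.   ] z [-0. -0. -1.] F [-0.8 -0.9 -0.4] w 0.0001 gf 0.0
280 [(310, [580, 286, 48], 128), (322, [580, 281, 50], 122), (335, [579, 275, 50], 127), (350, [576, 269, 46], 116)]
285 [(310, [578, 287, 48], 125), (322, [577, 282, 49], 125), (335, [576, 276, 49], 128), (350, [574, 269, 47], 117)]
290 [(310, [581, 286, 60], 106), (322, [580, 281, 61], 22), (335, [579, 276, 59], 104), (350, [571, 270, 46], 115)]
295 [(310, [581, 286, 65], 102), (322, [579, 281, 63], 9), (335, [579, 276, 65], 106), (350, [568, 270, 46], 115)]
300 [(310, [581, 286, 69], 104), (322, [580, 281, 69], 4), (335, [579, 276, 69], 106), (350, [566, 271, 47], 76)]
305 [(310, [580, 285, 72], 106), (322, [580, 281, 72], 16), (335, [579, 276, 73], 104), (350, [574, 270, 65], 24)]
310 [(310, [581, 285, 76], 105), (322, [580, 281, 77], 9), (335, [579, 276, 76], 104), (350, [574, 271, 69], 24)]
315 [(310, [581, 285, 79], 101), (322, [580, 281, 80], 13), (335, [579, 276, 80], 104), (350, [574, 271, 74], 23)]
320 [(310, [581, 285, 83], 104), (322, [580, 281, 83], 13), (335, [579, 276, 82], 104), (350, [574, 271, 76], 25)]
325 [(310, [581, 285, 87], 104), (322, [580, 281, 86], 15), (335, [579, 276, 86], 105), (350, [574, 271, 79], 24)]
330 [(310, [580, 285, 89], 102), (322, [579, 281, 89], 14), (335, [579, 276, 89], 105), (350, [574, 272, 84], 26)]
335 [(310, [580, 285, 91], 96), (322, [580, 281, 92], 20), (335, [579, 276, 93], 129), (350, [579, 271, 93], 26)]
340 [(310, [581, 284, 96], 25), (322, [577, 281, 91], 20), (335, [580, 276, 97], 24), (350, [581, 272, 99], 22)]
[0.6   0.298 0.065] [0.575 0.258 0.035]
```

The wrist depth puts the shut fingertips at a height of about 56 mm, just above the neck. By the stated geometry they should be at 15 mm. I'll check with the scene camera, which doesn't depend on the wrist.

```bash
python3 -c "
from h import *
c=cal('scene'); 
for z in (.015,.03,.045,.055,.065): print(z,np.round(ray(c,(436.7,262.7),z)[0],3))
f,cx,cy,M,t=c
for p in ([.568,.281,.015],[.568,.281,.056],[.568,.281,.05]):
    q=M@np.array(p)+t; print(p,np.round([f*q[0]/q[2]+cx,f*q[1]/q[2]+cy],1))
im,D=camera('scene'); P=cloud(c,D); V=im.max(2)
k=(abs(P[...,0]-.568)<.03)&(abs(P[...,1]-.281)<.03)&(V<60)&(D>0)
print(k.sum(),np.round(np.percentile(P[k][:,2],[0,2,5,10,50,100]),3)); i=np.argsort(np.where(k,P[...,2],9).ravel())[:8]; print(np.round(P.reshape(-1,3)[i],3))
w=get_calibration('wrist'); print(w)
"
```

```text
0.015 [0.512 0.275 0.015]
0.03 [0.532 0.28  0.03 ]
0.045 [0.552 0.285 0.045]
0.055 [0.566 0.289 0.055]
0.065 [0.579 0.293 0.065]
[0.568, 0.281, 0.015] [429.5 278.7]
[0.568, 0.281, 0.056] [432.2 261.5]
[0.568, 0.281, 0.05] [431.8 264. ]
1837 [0.002 0.004 0.065 0.085 0.149 0.272]
[[0.545 0.305 0.002]
 [0.552 0.294 0.002]
 [0.542 0.31  0.002]
 [0.545 0.301 0.002]
 [0.563 0.302 0.002]
 [0.561 0.309 0.002]
 [0.561 0.293 0.002]
 [0.552 0.296 0.002]]
{'fov_y': 66.93071670254713, 'cx': 325.1767908032835, 'cy': 235.16419321878024, 'rvec': array([-1.86014079,  2.24644816,  0.36135912]), 'tvec': array([0.38288101, 0.49561194, 0.37105579])}
```

Both cameras agree that the shut tips are really about 40 mm higher than the reported TCP implies, so the reported height is off and I'll go by what I measure. I'll open, go down 38 mm more while watching the force, and look again.

apply_moves(steps=[[[0,0,0],[0,0,0],1],[[0,0,0],[0,0,0],1],[[0,0,0],[0,0,0],1],[[0,0,0],[0,0,0],1],[[0,0,0],[0,0,0],1],[[0,0,0],[0,0,0],1],[[0,0,0.05],[0,0,0],1],[[0,0,0.05],[0,0,0],1]])

```text
clock: 9.07
eef_pos: [0.569, 0.2814, 0.0122]
tool_rot: [0.996, -0.094, 0.001, -0.0]
ft_force: [-0.0, -0.1, -0.2]
grip_width: 0.0851
grasp_force: 0.0
```

```bash
python3 -c "
from h import *
im,D=camera('wrist'); c=cal('wrist'); P=cloud(c,D); V=im.max(2)
o,M=st(); Q=(P-o['eef_pos'])@M
k=(D>0)&(V<70)&(abs(Q[...,0])<.025)&(abs(Q[...,1])<.08)&(abs(Q[...,1])>.035)&(Q[...,2]>-.1)
print('finger pts in tool frame: max z',np.round(np.percentile(Q[k][:,2],[50,90,98,99.5,100]),3),'y',np.round([Q[k][:,1].min(),Q[k][:,1].max()],3))
save('w3',im)
"
```

```text
t 9.12 p [0.5669 0.2804 0.009 ] q [ 0.459  0.645  0.093  1.022  0.    -2.494] x [ 0.982 -0.187 -0.003] y [-0.187 -0.982  0.002] z [-0.003 -0.002 -1.   ] F [ 0.3 -0.9 -0.8] w 0.0852 gf 0.0
finger pts in tool frame: max z [-0.088 -0.058 -0.042 -0.038  0.008] y [-0.079  0.074]
```

View pics/w3.png

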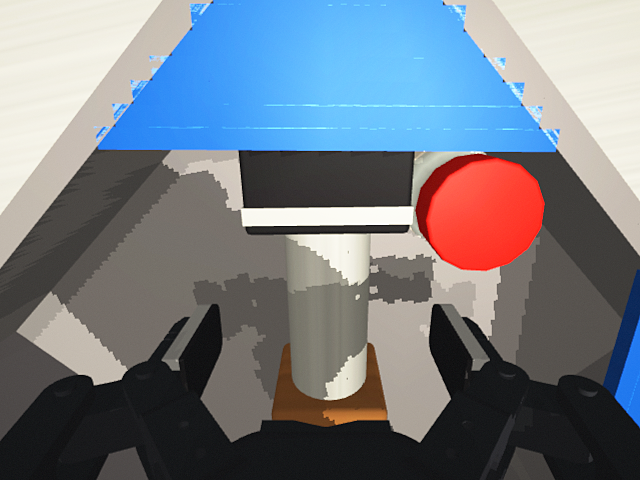

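The open tips sit 38 mm behind the reported TCP instead of 4 mm ahead of it, so the true TCP is about 41 mm back along the tool. The neck, at column 328, is centred between the pads at 208 and 441. I'll go down the remaining 22 mm and grip.

apply_moves(steps=[[[0,0,0.04],[0,0,0],1],[[0,0,0.04],[0,0,0],1],[[0,0,0.03],[0,0,0],1],[[0,0,0],[0,0,0],0],[[0,0,0],[0,0,0],0],[[0,0,0],[0,0,0],0],[[0,0,0],[0,0,0],0],[[0,0,0],[0,0,0],0]])

```text
clock: 9.78
eef_pos: [0.5689, 0.2813, -0.0089]
tool_rot: [0.996, -0.094, 0.001, -0.0]
ft_force: [-0.5, 0.5, -0.9]
grip_width: 0.0343
grasp_force: 59.6
```

Gripped at 34 mm and 60 N. Now I'll draw it 48 mm back along its axis.

apply_moves(steps=[[[-0.03,0,0],[0,0,0],0],[[-0.04,0,0],[0,0,0],0],[[-0.04,0,0],[0,0,0],0],[[-0.04,0,0],[0,0,0],0],[[-0.04,0,0],[0,0,0],0],[[-0.04,0,0],[0,0,0],0],[[-0.01,0,0],[0,0,0],0],[[0,0,0],[0,0,0],0]])

```text
clock: 10.45
eef_pos: [0.5203, 0.2907, -0.009]
tool_rot: [0.996, -0.093, -0.0, -0.0]
ft_force: [0.8, -0.6, 7.2]
grip_width: 0.0348
grasp_force: 60.4
```

```bash
python3 -c "
from h import *
im,D=camera('wrist'); c=cal('wrist'); P=cloud(c,D); o,M=st()
cr=np.array([.7032,.2552]); a=np.array([-.9823,.1874]); n=np.array([.1874,.9823])
Q=P[...,:2]-cr; s=Q@a; l=Q@n; z=P[...,2]
k=(D>0)&(abs(l)<.02)&(z>.045)&(z<.066)
h,e=np.histogram(s[k],np.arange(.05,.2,.005)); print([(round(float(a_),3),int(b)) for a_,b in zip(e,h)])
for s0 in (.085,.1,.12,.13,.15):
    q=(D>0)&(abs(s-s0)<.003)&(abs(l)<.045)&(z>.02); print(s0,np.round([l[q].min(),l[q].max(),z[q].max()],3) if q.any() else '')
hsv=cv2.cvtColor(im,cv2.COLOR_RGB2HSV); r=((hsv[...,0]<5)|(hsv[...,0]>175))&(hsv[...,1]>150)&(D>0)&(z>.05)
print('jar',np.round(np.median(P[r],0),3),np.round(s[r].max(),3))
"
```

```text
t 10.5 p [ 0.5203  0.2907 -0.009 ] q [ 5.090e-01  6.000e-01 -4.600e-02  9.250e-01  1.000e-03 -2.446e+00] x [ 0.983 -0.186 -0.001] y [-0.186 -0.983 -0.001] z [-0.001  0.001 -1.   ] F [-0.2 -0.2  8.8] w 0.0345 gf 60.4
[(0.05, 0), (0.055, 0), (0.06, 0), (0.065, 0), (0.07, 0), (0.075, 0), (0.08, 785), (0.085, 4173), (0.09, 4009), (0.095, 3766), (0.1, 3587), (0.105, 3336), (0.11, 3163), (0.115, 3001), (0.12, 2836), (0.125, 2698), (0.13, 2642), (0.135, 2420), (0.14, 1405), (0.145, 496), (0.15, 1087), (0.155, 1033), (0.16, 970), (0.165, 921), (0.17, 1230), (0.175, 1196), (0.18, 1077), (0.185, 1004), (0.19, 924), (0.195, 752)]
0.085 [-0.045  0.029  0.067]
0.1 [-0.045  0.03   0.067]
0.12 [-0.027  0.03   0.063]
0.13 [-0.027  0.029  0.063]
0.15 [-0.016  0.019  0.052]
jar [0.604 0.225 0.064] 0.106
```

The foot's end is now 83 mm from the corner and clear of the ledge, and the jar is still standing with its lid at 64 mm. I'll lift straight up.

apply_moves(steps=[[[0,0,-0.03],[0,0,0],0],[[0,0,-0.06],[0,0,0],0],[[0,0,-0.12],[0,0,0],0],[[0,0,-0.14],[0,0,0],0],[[0,0,-0.14],[0,0,0],0],[[0,0,-0.14],[0,0,0],0],[[0,0,-0.12],[0,0,0],0],[[0,0,0],[0,0,0],0]])

```text
clock: 11.17
eef_pos: [0.5219, 0.2913, 0.1441]
tool_rot: [0.996, -0.094, 0.002, -0.002]
ft_force: [2.6, 0.3, -2.7]
grip_width: 0.0345
grasp_force: 60.7
```

```bash
python3 -c "
from h import *
im,D=camera('wrist'); o,M=st(); s,_=camera('scene')
save('l4',np.hstack([cv2.resize(im,(400,300)),cv2.resize(s[120:345,280:580],(400,300))]))
c=cal('wrist'); P=cloud(c,D); Q=(P-o['eef_pos'])@M
k=(D>0)&(abs(Q[...,1])<.006)&(Q[...,2]<.02)
for x0 in np.arange(-.04,.12,.01):
    q=k&(abs(Q[...,0]-x0)<.002); print(round(x0,2),q.sum(),np.round(np.median(Q[q][:,2]),4) if q.any() else '')
"
```

```text
t 11.22 p [0.5211 0.2907 0.1412] q [ 5.080e-01  4.650e-01  1.520e-01  1.257e+00  1.000e-03 -2.446e+00] x [ 0.982 -0.186  0.   ] y [-0.186 -0.982 -0.002] z [ 0.001  0.002 -1.   ] F [ 0.7  0.5 -4. ] w 0.0346 gf 60.7
-0.04 0 
-0.03 179 -0.0553
-0.02 293 -0.0555
-0.01 300 -0.0556
0.0 330 -0.0557
0.01 3351 -0.1018
0.02 377 -0.0559
0.03 409 -0.0561
0.04 78 -0.0565
0.05 593 -0.0669
0.06 656 -0.0667
0.07 737 -0.0669
0.08 814 -0.0669
0.09 893 -0.0671
0.1 901 -0.0669
0.11 0
```

View pics/l4.png

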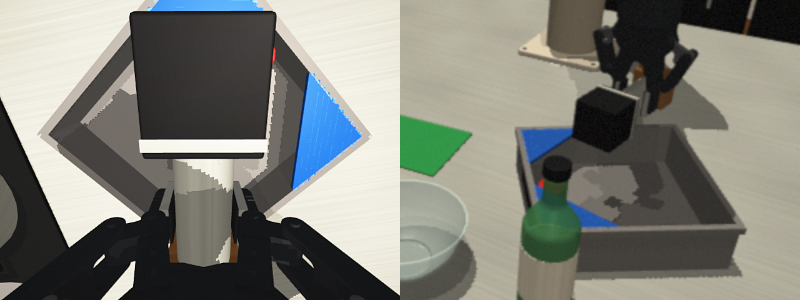

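The mill is held level: the neck top is at a constant -56 mm along the tool and the foot's end is 104 mm ahead of the TCP. I'll turn it half round so the head points away from the base, then carry it to the mat.

apply_moves(steps=[[[0,0,0],[0,0,0.02],0],[[0,0,0],[0,0,0.0395],0],[[0,0,0],[0,0,0.0395],0],[[0,0,0],[0,0,0.0395],0],[[0,0,0],[0,0,0.0395],0],[[0,0,0],[0,0,0.0395],0],[[0,0,0],[0,0,0.0395],0],[[0,0,0],[0,0,0.0395],0]])

```text
clock: 11.93
eef_pos: [0.5184, 0.2889, 0.1357]
tool_rot: [0.846, -0.533, -0.002, 0.004]
ft_force: [-0.4, -0.4, -4.0]
grip_width: 0.0342
grasp_force: 60.6
```

apply_moves(steps=[[[0,0,0],[0,0,0.0395],0],[[0,0,0],[0,0,0.0395],0],[[0,0,0],[0,0,0.0395],0],[[0,0,0],[0,0,0.0395],0],[[0,0,0],[0,0,0.0395],0],[[0,0,0],[0,0,0.0395],0],[[0,0,0],[0,0,0.0395],0],[[0,0,0],[0,0,0.0395],0]])

```text
clock: 12.6
eef_pos: [0.5185, 0.2889, 0.1358]
tool_rot: [-0.49, 0.872, 0.0, -0.004]
ft_force: [0.2, -0.7, -3.4]
grip_width: 0.0345
grasp_force: 60.5
```

apply_moves(steps=[[[0,0,0],[0,0,0.0395],0],[[0,0,0],[0,0,0.0395],0],[[0,0,0],[0,0,0.0395],0],[[0,0,0],[0,0,0.0395],0],[[0,0,0],[0,0,0.0395],0],[[0,0,0],[0,0,0.0395],0],[[0,0,0],[0,0,0.0395],0],[[0,0,0],[0,0,0.0395],0]])

```text
clock: 13.27
eef_pos: [0.5186, 0.2889, 0.1359]
tool_rot: [-0.015, 1.0, -0.002, -0.004]
ft_force: [-0.5, 0.3, -4.9]
grip_width: 0.0343
grasp_force: 60.5
```

apply_moves(steps=[[[0,0,0],[0,0,0.036],0],[[0,0,0],[0,0,0.036],0],[[-0.025,-0.085,0],[0,0,0],0],[[-0.05,-0.17,0],[0,0,0],0],[[-0.055,-0.19,0],[0,0,0],0],[[-0.055,-0.19,0],[0,0,0],0],[[-0.055,-0.19,0],[0,0,0],0],[[-0.055,-0.19,0],[0,0,0],0]])

```text
clock: 13.93
eef_pos: [0.5379, 0.0777, 0.1363]
tool_rot: [0.094, 0.996, -0.001, -0.004]
ft_force: [1.3, 0.7, -4.1]
grip_width: 0.0344
grasp_force: 60.7
```

```bash
python3 -c "
from h import *
to([.558,-.104,.141])"
```

```text
t 13.93 p [0.5379 0.0777 0.1363] q [ 0.143  0.373 -0.003  1.202  0.     0.332] x [-0.982  0.187  0.007] y [ 0.187  0.982 -0.002] z [-0.007 -0.001 -1.   ] F [ 1.3  0.7 -4.1] w 0.0344 gf 60.7
frac [-0.269 -0.874 -0.023]
```

apply_moves(steps=[[[-0.054,-0.175,0],[0,0,0],0],[[-0.054,-0.175,0],[0,0,0],0],[[-0.054,-0.175,0],[0,0,0],0],[[-0.054,-0.175,0],[0,0,0],0],[[-0.053,-0.174,0],[0,0,0],0],[[0,0,0.1],[0,0,0],0],[[0,0,0.15],[0,0,0],0],[[0,0,0.15],[0,0,0],0]])

```text
clock: 14.6
eef_pos: [0.5588, -0.1029, 0.0566]
tool_rot: [0.096, 0.995, 0.0, -0.002]
ft_force: [0.7, 0.5, -4.9]
grip_width: 0.0341
grasp_force: 61.0
```

apply_moves(steps=[[[0,0,0.1],[0,0,0],0],[[0,0,0.06],[0,0,0],0],[[0,0,0.04],[0,0,0],0],[[0,0,0.03],[0,0,0],0],[[0,0,0.02],[0,0,0],0],[[0,0,0],[0,0,0],0],[[0,0,0],[0,0,0],0],[[0,0,0],[0,0,0],0]])

```text
clock: 15.27
eef_pos: [0.5617, -0.1023, 0.0111]
tool_rot: [0.095, 0.996, -0.0, 0.001]
ft_force: [0.3, -0.3, -3.4]
grip_width: 0.0342
grasp_force: 60.8
```

```bash
python3 -c "
from h import *
to([.558,-.104,-.006])"
```

```text
t 15.27 p [ 0.5617 -0.1023  0.0111] q [-0.18   0.534 -0.104  0.931  0.     0.009] x [-0.982  0.188 -0.002] y [0.188 0.982 0.   ] z [ 0.002 -0.    -1.   ] F [ 0.3 -0.3 -3.4] w 0.0342 gf 60.8
frac [ 0.017 -0.012  0.086]
```

apply_moves(steps=[[[0,0,0.03],[0,0,0],0],[[0,0,0.03],[0,0,0],0],[[0,0,0.015],[0,0,0],0],[[0,0,0.01],[0,0,0],0],[[0,0,0],[0,0,0],0],[[0,0,0],[0,0,0],0],[[0,0,0],[0,0,0],0.3],[[0,0,0],[0,0,0],1]])

```text
clock: 15.93
eef_pos: [0.5614, -0.1023, -0.0062]
tool_rot: [0.095, 0.996, -0.0, 0.001]
ft_force: [-0.1, -0.6, 0.2]
grip_width: 0.0449
grasp_force: 0.0
```

apply_moves(steps=[[[0,0,0],[0,0,0],1],[[0,0,0],[0,0,0],1],[[0,0,0],[0,0,0],1],[[0,0,0],[0,0,0],1],[[0,0,0],[0,0,0],1],[[0,0,0],[0,0,0],1],[[0,0,0],[0,0,0],1],[[0,0,0],[0,0,0],1]])

```text
clock: 16.6
eef_pos: [0.5608, -0.1022, -0.0068]
tool_rot: [0.095, 0.996, -0.0, -0.0]
ft_force: [0.2, 0.1, 0.1]
grip_width: 0.0857
grasp_force: 0.0
```

```bash
python3 -c "
from h import *
im,D=camera('wrist'); o,M=st(); save('w5',im)
c=cal('wrist'); P=cloud(c,D); Q=(P-o['eef_pos'])@M
for x0 in np.arange(-.04,.12,.01):
    q=(D>0)&(abs(Q[...,0]-x0)<.002)&(abs(Q[...,1])<.034)&(P[...,2]>.02); print(round(x0,2),q.sum(),np.round([np.percentile(Q[q][:,1],1),np.percentile(Q[q][:,1],99),P[q][:,2].max()],4) if q.any() else '')
q=(D>0)&(abs(Q[...,1])<.02)&(P[...,2]>.05)&(Q[...,0]>.03); print('foot end',np.percentile(Q[q][:,0],99.5), Q[q][:,0].max())
"
```

```text
t 16.65 p [ 0.5608 -0.1022 -0.0068] q [-0.18   0.555 -0.122  0.893  0.     0.009] x [-0.982  0.188  0.   ] y [0.188 0.982 0.   ] z [-0.  0. -1.] F [-0.2 -0.6  1.4] w 0.0854 gf 0.0
-0.04 1053 [-0.0236  0.0256  0.0407]
-0.03 642 [-0.0159  0.018   0.0488]
-0.02 703 [-0.016   0.0178  0.0494]
-0.01 744 [-0.016   0.0178  0.0499]
0.0 801 [-0.0161  0.0178  0.0499]
0.01 9697 [-0.0181  0.0196  0.1051]
0.02 1989 [-0.018   0.0196  0.1118]
0.03 1020 [-0.0161  0.0175  0.0506]
0.04 524 [-0.0259  0.0272  0.0608]
0.05 2712 [-0.0269  0.0283  0.0631]
0.06 2872 [-0.0263  0.0277  0.0621]
0.07 3200 [-0.0263  0.0277  0.0627]
0.08 3634 [-0.0263  0.0277  0.0635]
0.09 3955 [-0.0263  0.0276  0.0632]
0.1 2151 [-0.026   0.0273  0.0631]
0.11 0 
foot end 0.10006051491949806 0.10072380311399527
```

View pics/w5.png

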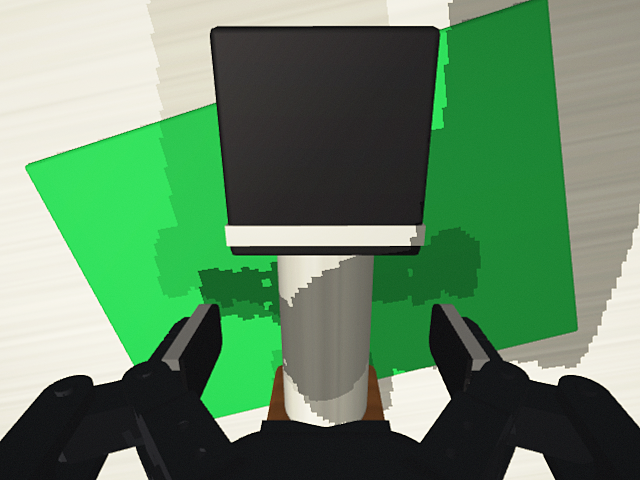

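The mill rests on the mat with the jaws open; its neck is centred at column 327 between the pads and its foot points back to the base. Before the fresh grip, a quick fit of the arm's planar kinematics will tell me whether the tool can be horizontal at the charger.

```bash
python3 -c "
import numpy as np
d=np.array([[.5,.209,.241,.005],[.430,.208,.105,-.164],[.3735,.2084,-.011,-.284],[.632,.208,.514,.404],[.634,.0323,.622,.118],[.596,-.009,.6,-.046],[.570,-.0068,.555,-.122],[.5435,.0777*0+.1363,.373,-.003]])
r,z,q2,q3=d.T; A=[];b=[]
for R,Z,a,c in d:
    g=a-c; A+=[[1,0,np.sin(a),np.cos(a),np.cos(g),np.sin(g)],[0,1,np.cos(a),-np.sin(a),-np.sin(g),np.cos(g)]]; b+=[R,Z]
A=np.array(A);b=np.array(b); s,res,rk,_=np.linalg.lstsq(A,b,rcond=None); print(s,np.abs(A@s-b).max(),rk)
from scipy.optimize import fsolve
def fk(q): g=q[0]-q[1]; return np.array([s[0]+s[2]*np.sin(q[0])+s[3]*np.cos(q[0])+s[4]*np.cos(g)+s[5]*np.sin(g), s[1]+s[2]*np.cos(q[0])-s[3]*np.sin(q[0])-s[4]*np.sin(g)+s[5]*np.cos(g)])
for L in (.15,.2,.25,.3):
  for zz in (.125,.2,.3):
    for rr in (.60,.64,.68):
      tgt=np.array([rr-L, zz-L]) # equivalent tool-down TCP
      q,_,ok,_=fsolve(fk,[.2,-.3],full_output=True); 
      q,_,ok,_=fsolve(lambda x:fk(x)-tgt,[.2,-.3],full_output=True); print(L,zz,rr,np.round(q,2),'q4',round(q[1]-q[0],2),ok)
"

```

```text
[-0.00120202 -0.18810319  0.49358108 -0.00060225  0.391994    0.00927191] 0.00261772498259194 6
0.15 0.125 0.6 [ 0.4  -0.47] q4 -0.87 1
0.15 0.125 0.64 [ 0.46 -0.36] q4 -0.82 1
0.15 0.125 0.68 [ 0.52 -0.25] q4 -0.77 1
0.15 0.2 0.6 [ 0.28 -0.38] q4 -0.67 1
0.15 0.2 0.64 [ 0.35 -0.28] q4 -0.64 1
0.15 0.2 0.68 [ 0.42 -0.17] q4 -0.6 1
0.15 0.3 0.6 [ 0.18 -0.23] q4 -0.41 1
0.15 0.3 0.64 [ 0.26 -0.13] q4 -0.39 1
0.15 0.3 0.68 [ 0.33 -0.02] q4 -0.36 1
0.2 0.125 0.6 [ 0.42 -0.64] q4 -1.06 1
0.2 0.125 0.64 [ 0.47 -0.54] q4 -1.01 1
0.2 0.125 0.68 [ 0.52 -0.43] q4 -0.95 1
0.2 0.2 0.6 [ 0.28 -0.57] q4 -0.84 1
0.2 0.2 0.64 [ 0.34 -0.47] q4 -0.81 1
0.2 0.2 0.68 [ 0.4  -0.37] q4 -0.77 1
0.2 0.3 0.6 [ 0.13 -0.43] q4 -0.56 1
0.2 0.3 0.64 [ 0.21 -0.34] q4 -0.54 1
0.2 0.3 0.68 [ 0.28 -0.24] q4 -0.52 1
0.25 0.125 0.6 [ 0.49 -0.79] q4 -1.28 1
0.25 0.125 0.64 [ 0.52 -0.69] q4 -1.22 1
0.25 0.125 0.68 [ 0.56 -0.59] q4 -1.15 1
0.25 0.2 0.6 [ 0.3  -0.74] q4 -1.04 1
0.25 0.2 0.64 [ 0.36 -0.64] q4 -1.0 1
0.25 0.2 0.68 [ 0.41 -0.54] q4 -0.95 1
0.25 0.3 0.6 [ 0.11 -0.62] q4 -0.72 1
0.25 0.3 0.64 [ 0.18 -0.53] q4 -0.71 1
0.25 0.3 0.68 [ 0.25 -0.43] q4 -0.68 1
0.3 0.125 0.6 [ 0.61 -0.94] q4 -1.55 1
0.3 0.125 0.64 [ 0.62 -0.83] q4 -1.46 1
0.3 0.125 0.68 [ 0.64 -0.73] q4 -1.37 1
0.3 0.2 0.6 [ 0.37 -0.9 ] q4 -1.27 1
0.3 0.2 0.64 [ 0.41 -0.81] q4 -1.22 1
0.3 0.2 0.68 [ 0.45 -0.71] q4 -1.16 1
0.3 0.3 0.6 [ 0.11 -0.8 ] q4 -0.91 1
0.3 0.3 0.64 [ 0.18 -0.71] q4 -0.89 1
0.3 0.3 0.68 [ 0.24 -0.62] q4 -0.86 1
```

apply_moves(steps=[[[0,0.003,0.02],[0,0,0],1],[[0,0,0],[0,0,0],0],[[0,0,0],[0,0,0],0],[[0,0,0],[0,0,0],0],[[0,0,0],[0,0,0],0],[[0,0,0],[0,0,0],0],[[0,0,0],[0,0,0],0],[[0,0,0],[0,0,0],0]])

```text
clock: 17.32
eef_pos: [0.5611, -0.1018, -0.0105]
tool_rot: [0.095, 0.996, -0.0, 0.0]
ft_force: [-0.2, -1.0, 2.4]
grip_width: 0.0345
grasp_force: 59.7
```

Reach is fine and the fresh grip is good, 34.5 mm at 60 N. I'll lift, then carry across to the charger's azimuth.

apply_moves(steps=[[[0,0,-0.08],[0,0,0],0],[[0,0,-0.14],[0,0,0],0],[[0,0,-0.19],[0,0,0],0],[[0,0,-0.19],[0,0,0],0],[[0,0,-0.19],[0,0,0],0],[[0,0,-0.19],[0,0,0],0],[[0,0,-0.19],[0,0,0],0],[[0,0,-0.1],[0,0,0],0]])

```text
clock: 17.98
eef_pos: [0.562, -0.1018, 0.2475]
tool_rot: [0.095, 0.996, -0.0, 0.003]
ft_force: [0.0, 0.2, -4.1]
grip_width: 0.0343
grasp_force: 60.6
```

apply_moves(steps=[[[0,0,0],[0,0,0.026],0],[[0,0,0],[0,0,0.026],0],[[0,0,0],[0,0,0.026],0],[[0,0,0],[0,0,0.026],0],[[0,0,0],[0,0,0.026],0],[[0,0,0],[0,0,0],0],[[0,0,0],[0,0,0],0],[[0,0,0],[0,0,0],0]])

```text
clock: 18.65
eef_pos: [0.5606, -0.1015, 0.2424]
tool_rot: [0.294, 0.956, -0.0, -0.001]
ft_force: [-0.1, -0.1, -4.0]
grip_width: 0.0344
grasp_force: 60.5
```

```bash
python3 -c "
from h import *
to([.529,-.360,.25])"
```

```text
t 18.65 p [ 0.5606 -0.1015  0.2424] q [-0.179  0.374  0.277  1.475 -0.     0.417] x [-0.828  0.561  0.001] y [ 0.561  0.828 -0.001] z [-0.001  0.    -1.   ] F [-0.1 -0.1 -4. ] w 0.0344 gf 60.5
frac [-0.595 -1.158 -0.038]
```

apply_moves(steps=[[[-0.05,-0.09,0],[0,0,0],0],[[-0.091,-0.178,-0.005],[0,0,0],0],[[-0.091,-0.178,-0.005],[0,0,0],0],[[-0.091,-0.178,-0.005],[0,0,0],0],[[-0.091,-0.178,-0.005],[0,0,0],0],[[-0.091,-0.178,-0.01],[0,0,0],0],[[-0.091,-0.178,-0.01],[0,0,0],0],[[0,0,0],[0,0,0],0]])

```text
clock: 19.32
eef_pos: [0.5268, -0.3683, 0.2499]
tool_rot: [0.298, 0.955, -0.002, -0.0]
ft_force: [-0.2, 0.2, -4.1]
grip_width: 0.034
grasp_force: 60.9
```

apply_moves(steps=[[[0,0,0],[0,-0.02,0],0],[[0,0,0],[0,-0.03,0],0],[[0,0,0],[0,-0.036,0],0],[[0,0,0],[0,-0.036,0],0],[[0,0,0],[0,-0.036,0],0],[[0,0,0],[0,-0.036,0],0],[[0,0,0],[0,-0.036,0],0],[[0,0,0],[0,-0.02,0],0]])

```text
clock: 19.98
eef_pos: [0.5257, -0.3575, 0.2478]
tool_rot: [0.272, 0.885, -0.111, 0.36]
ft_force: [-0.6, 0.2, -6.3]
grip_width: 0.0341
grasp_force: 61.0
```

```bash
python3 -c "
from h import *
to([.529,-.360,.25])"
```

```text
t 19.98 p [ 0.5257 -0.3575  0.2478] q [-0.597 -0.021 -0.519  0.3   -0.    -0.001] x [-0.593  0.402 -0.698] y [ 0.562  0.827 -0.001] z [ 0.577 -0.392 -0.716] F [-0.6  0.2 -6.3] w 0.0341 gf 61.0
frac [-0.023 -0.001  0.006]
```

apply_moves(steps=[[[0,0,0],[0,-0.02,0],0],[[0,0,0],[0,-0.036,0],0],[[0,0,0],[0,-0.036,0],0],[[0,0,0],[0,-0.036,0],0],[[0,0,0],[0,-0.036,0],0],[[0,0,0],[0,-0.036,0],0],[[0,0,0],[0,-0.036,0],0],[[0,0,0],[0,-0.014,0],0]])

```text
clock: 20.65
eef_pos: [0.5345, -0.3635, 0.2428]
tool_rot: [0.231, 0.753, -0.182, 0.589]
ft_force: [0.6, -0.2, -5.9]
grip_width: 0.0347
grasp_force: 61.2
```

apply_moves(steps=[[[0,0,0],[0,0,0],0],[[0,0,0],[0,0,0],0],[[0,0,0],[0,0,0],0],[[0,0,0],[0,0,0],0],[[0,0,0],[0,0,0],0],[[0,0,0],[0,0,0],0],[[0,0,0],[0,0,0],0],[[0,0,0],[0,0,0],0]])

```text
clock: 21.32
eef_pos: [0.5359, -0.3648, 0.246]
tool_rot: [0.232, 0.752, -0.182, 0.59]
ft_force: [0.0, 0.3, -4.5]
grip_width: 0.0345
grasp_force: 61.2
```

```bash
python3 -c "
from h import *
o,M=st()
s,Ds=camera('scene'); t,Dt=camera('top'); w,Dw=camera('wrist')
A=cv2.resize(s[60:260,150:417],(400,300)); B=cv2.resize(t[180:330,400:600],(400,300)); save('v6',np.hstack([A,B]))
np.savez('v6.npz',s=s,Ds=Ds,t=t,Dt=Dt,w=w,Dw=Dw)
f,cx,cy,Rm,tv=cal('scene')
def pj(p):
    q=Rm@p+tv; return np.round([f*q[0]/q[2]+cx,f*q[1]/q[2]+cy],1)
w_=np.array([.827,-.562,0]); ax=o['eef_pos']-.042*w_
for dz in (-.103,0,.07): print('expected axis px',pj(ax+[0,0,dz]))
P=cloud(cal('top'),Dt); k=(Dt>0)&(P[...,2]>.25)&(abs(P[...,0]-ax[0])<.04)&(abs(P[...,1]-ax[1])<.04); hsv=cv2.cvtColor(t,cv2.COLOR_RGB2HSV)
k&=(hsv[...,0]>4)&(hsv[...,0]<20)&(hsv[...,1]>100)
print('head top',ax,k.sum(),np.round(P[k].min(0),4),np.round(P[k].max(0),4),np.round(P[k].mean(0),4))
"
```

```text
t 21.32 p [ 0.5359 -0.3648  0.246 ] q [-0.597  0.235 -1.05  -1.046 -0.     0.   ] x [-0.196  0.133 -0.972] y [ 0.563  0.827 -0.   ] z [ 0.803 -0.547 -0.237] F [ 0.   0.3 -4.5] w 0.0345 gf 61.2
expected axis px [209.1 142.3]
expected axis px [203.  101.5]
expected axis px [198.5  71.2]
head top [ 0.50119257 -0.34118918  0.24602975] 890 [ 0.482  -0.3807  0.2844] [ 0.5412 -0.3162  0.3337] [ 0.5119 -0.3443  0.3209]
```

View pics/v6.png

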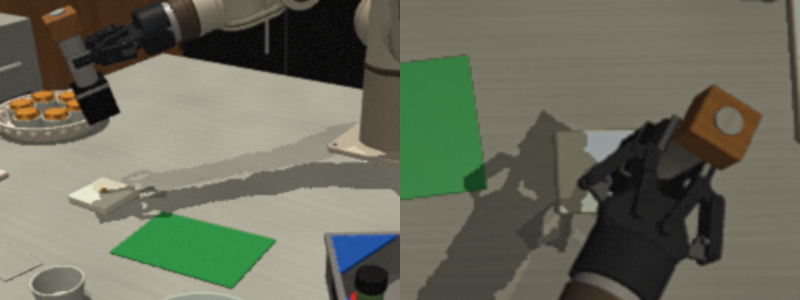

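The top view shows the mill leaning, with its head at (715,125) in the picture, because the elbow joint is near its limit at 76° of pitch. Pointing the tool more to the side (azimuth -60°) moves the wrist to a larger radius, so I'll yaw first and then finish the pitch.

apply_moves(steps=[[[0,0,0],[0.02,0,0.005],0],[[0,0,0],[0.0238,0,0.0058],0],[[0,0,0],[0.0238,0,0.0058],0],[[0,0,0],[0.0238,0,0.0058],0],[[0,0,0],[0.0238,0,0.0058],0],[[0,0,0],[0.0238,0,0.0058],0],[[0,0,0],[0,0,0],0],[[0,0,0],[0,0,0],0]])

```text
clock: 22.13
eef_pos: [0.5376, -0.3637, 0.2457]
tool_rot: [0.392, 0.682, -0.307, 0.536]
ft_force: [1.1, 0.4, -4.4]
grip_width: 0.0344
grasp_force: 61.3
```

```bash
python3 -c "
from h import *
o,M=st()
w=np.radians(-60); T=np.array([[0,0,-1],[-np.sin(w),np.cos(w),0],[np.cos(w),np.sin(w),0]]).T
print(np.round(R.from_matrix(M.T@T).as_rotvec()/np.pi,4), np.linalg.det(T))
"
```

```text
t 22.13 p [ 0.5376 -0.3637  0.2457] q [-0.233  0.278 -0.899 -0.836 -0.78   0.245] x [-0.119  0.205 -0.971] y [0.864 0.503 0.001] z [ 0.489 -0.839 -0.237] F [ 1.1  0.4 -4.4] w 0.0344 gf 61.3
[ 0.0012 -0.0762 -0.0002] 1.0
```

Good, the elbow is now at -0.90. I'll finish the pitch.

apply_moves(steps=[[[0,0,0],[0.001,-0.02,0],0],[[0,0,0],[0,-0.02,0],0],[[0,0,0],[0,-0.02,0],0],[[0,0,0],[0,-0.016,0],0],[[0,0,0],[0,0,0],0],[[0,0,0],[0,0,0],0],[[0,0,0],[0,0,0],0],[[0,0,0],[0,0,0],0]])

```text
clock: 22.8
eef_pos: [0.5365, -0.3654, 0.2468]
tool_rot: [0.359, 0.618, -0.35, 0.605]
ft_force: [-0.5, 0.6, -4.4]
grip_width: 0.0343
grasp_force: 61.4
```

```bash
python3 -c "
from h import *
o,M=st()
w=np.radians(-60); wv=np.array([np.cos(w),np.sin(w),0])
T=np.array([[0,0,-1],[-np.sin(w),np.cos(w),0],wv]).T
print('rot left',np.round(R.from_matrix(M.T@T).as_rotvec()/np.pi,4))
im,D=camera('wrist'); P=cloud(cal('wrist'),D); Q=(P-o['eef_pos'])@M
for x0 in np.arange(-.04,.12,.02):
    q=(D>0)&(abs(Q[...,0]-x0)<.002)&(abs(Q[...,1])<.034)&(Q[...,2]>-.09)
    print(round(x0,2),q.sum(),np.round([np.percentile(Q[q][:,1],1),np.percentile(Q[q][:,1],99),np.median(Q[q][:,2])],4) if q.any() else '')
q=(D>0)&(abs(Q[...,1])<.02)&(Q[...,0]>.03)&(abs(Q[...,2]+.0675)<.006); print('foot end',np.round(np.percentile(Q[q][:,0],[50,99.5,100]),4))
t,Dt=camera('top'); P=cloud(cal('top'),Dt); hsv=cv2.cvtColor(t,cv2.COLOR_RGB2HSV)
k=(Dt>0)&(P[...,2]>.25)&(hsv[...,0]>4)&(hsv[...,0]<20)&(hsv[...,1]>100)&(abs(P[...,0]-.51)<.08)&(abs(P[...,1]+.34)<.08)
print('head',k.sum(),np.round(P[k].min(0),4),np.round(P[k].max(0),4),np.round(P[k].mean(0),4),'expect',o['eef_pos']-.042*wv)
"
```

```text
t 22.8 p [ 0.5365 -0.3654  0.2468] q [-0.217  0.598 -0.983 -1.548 -0.833  0.025] x [-0.01   0.019 -1.   ] y [0.867 0.497 0.001] z [ 0.497 -0.867 -0.022] F [-0.5  0.6 -4.4] w 0.0343 gf 61.4
rot left [-0.0009 -0.0069 -0.0003]
-0.04 641 [-0.0231  0.0256 -0.0386]
-0.02 715 [-0.0158  0.0184 -0.057 ]
0.0 1251 [-0.0337  0.0338 -0.0585]
0.02 984 [-0.0159  0.0179 -0.0581]
0.04 232 [-0.0254  0.0266 -0.07  ]
0.06 3048 [-0.026   0.028  -0.0712]
0.08 3789 [-0.0261  0.0278 -0.0717]
0.1 3008 [-0.0259  0.0275 -0.0719]
foot end [0.0757 0.1005 0.1013]
head 873 [ 0.4866 -0.3638  0.2576] [ 0.5504 -0.2982  0.3252] [ 0.5173 -0.3266  0.3159] expect [ 0.51549665 -0.32901761  0.24680962]
```

The mill's pose agrees with the arm: the head was seen at (0.517,-0.327) against (0.516,-0.329) expected. It leans about 0.025 rad in the jaws, plus 0.02 rad of pitch still missing, so I'll trim that and compute the shift.

apply_moves(steps=[[[0,0,0],[-0.001,-0.005,0],0],[[0,0,0],[0,-0.005,0],0],[[0,0,0],[0,-0.005,0],0],[[0,0,0],[0,0,0],0],[[0,0,0],[0,0,0],0],[[0,0,0],[0,0,0],0],[[0,0,0],[0,0,0],0],[[0,0,0],[0,0,0],0]])

```text
clock: 23.57
eef_pos: [0.5367, -0.3649, 0.2457]
tool_rot: [0.349, 0.605, -0.358, 0.62]
ft_force: [-0.7, 0.7, -4.2]
grip_width: 0.0341
grasp_force: 61.4
```

```bash
cat >> h.py <<'E'
def mill():
    o,M=st(); im,D=camera('wrist'); P=cloud(cal('wrist'),D); Q=(P-o['eef_pos'])@M
    pts=[]
    for x0 in np.arange(.05,.1,.005):
        q=(D>0)&(abs(Q[...,0]-x0)<.0025)&(abs(Q[...,1])<.034)&(Q[...,2]>-.085)&(Q[...,2]<-.06)
        pts.append([x0,np.percentile(Q[q][:,1],[1,99]).mean(),np.median(Q[q][:,2])])
    pts=np.array(pts); az=np.polyfit(pts[:,0],pts[:,2],1); ay=np.polyfit(pts[:,0],pts[:,1],1)
    q=(D>0)&(abs(Q[...,1])<.02)&(Q[...,0]>.03)&(abs(Q[...,2]+.0705)<.006); xe=np.percentile(Q[q][:,0],99.9)
    ax=M@np.array([-1,-ay[0],-az[0]]); ax/=np.linalg.norm(ax)
    foot=o['eef_pos']+M@np.array([xe,np.polyval(ay,xe),np.polyval(az,xe)+.028])
    print('axis',np.round(ax,4),'foot',np.round(foot,4),'frac to charger',np.round(M.T@(np.array([.4947,-.3365,.016])-foot)/.2,4))
E
python3 -c "
from h import *
mill()"
```

```text
t 23.57 p [ 0.5367 -0.3649  0.2457] q [-0.218  0.681 -0.986 -1.703 -0.828 -0.027] x [ 0.013 -0.022 -1.   ] y [0.866 0.501 0.   ] z [ 0.501 -0.865  0.025] F [-0.7  0.7 -4.2] w 0.0341 gf 61.4
axis [0.0039 0.0013 1.    ] foot [ 0.5163 -0.3284  0.1432] frac to charger [ 0.6352 -0.1136 -0.0349]
```

apply_moves(steps=[[[0.04,-0.0228,-0.007],[0,0,0],0],[[0.06,-0.0228,-0.007],[0,0,0],0],[[0.07,-0.0227,-0.007],[0,0,0],0],[[0.07,-0.0227,-0.007],[0,0,0],0],[[0.07,-0.0226,-0.007],[0,0,0],0],[[0.07,0,0],[0,0,0],0],[[0.05,0,0],[0,0,0],0],[[0.03,0,0],[0,0,0],0]])

```text
clock: 24.28
eef_pos: [0.5201, -0.3738, 0.1551]
tool_rot: [0.351, 0.608, -0.357, 0.616]
ft_force: [1.0, 0.2, -4.9]
grip_width: 0.0343
grasp_force: 61.5
```

```bash
python3 -c "
from h import *
mill()"
```

```text
t 24.28 p [ 0.5201 -0.3738  0.1551] q [-0.249  0.987 -0.981 -1.988 -0.8   -0.015] x [ 0.006 -0.012 -1.   ] y [ 0.867  0.498 -0.001] z [ 0.498 -0.867  0.014] F [ 1.   0.2 -4.9] w 0.0343 gf 61.5
axis [ 0.0103 -0.008   0.9999] foot [ 0.4994 -0.3363  0.0531] frac to charger [ 0.1851 -0.0209 -0.0133]
```

Joint 4 is at its limit (-1.99) at this azimuth. From the measured geometry, an azimuth of about -80° brings it to about -1.77 at placing height, so I'll rise a little, yaw 20° more and re-trim.

apply_moves(steps=[[[-0.06,0,0],[0,0,0],0],[[-0.06,0,0],[0,0,0],0],[[0,0,0],[0.0222,0,0],0],[[0,0,0],[0.0222,0,0],0],[[0,0,0],[0.0222,0,0],0],[[0,0,0],[0.0222,0,0],0],[[0,0,0],[0.0222,0,0],0],[[0,0,0],[0,0,0],0]])

```text
clock: 25.0
eef_pos: [0.5231, -0.3723, 0.1829]
tool_rot: [0.454, 0.534, -0.455, 0.549]
ft_force: [0.8, 0.3, -4.5]
grip_width: 0.0347
grasp_force: 61.5
```

```bash
python3 -c "
from h import *
mill()"
```

```text
t 25.0 p [ 0.5231 -0.3723  0.1829] q [-0.109  0.859 -0.747 -1.663 -1.286 -0.043] x [ 0.015 -0.014 -1.   ] y [0.985 0.174 0.013] z [ 0.174 -0.985  0.016] F [ 0.8  0.3 -4.5] w 0.0347 gf 61.5
axis [-0.0034 -0.0112  0.9999] foot [ 0.5156 -0.33    0.0801] frac to charger [ 0.3195 -0.1124  0.0086]
```

apply_moves(steps=[[[0.02,-0.0225,0.002],[0,-0.003,0],0],[[0.04,-0.0225,0.002],[0,0,0],0],[[0.05,-0.0225,0.002],[0,0,0],0],[[0.05,-0.0225,0.002],[0,0,0],0],[[0.05,-0.0225,0],[0,0,0],0],[[0.03,0,0],[0,0,0],0],[[0.01,0,0],[0,0,0],0],[[0,0,0],[0,0,0],0]])

```text
clock: 25.72
eef_pos: [0.4977, -0.38, 0.1298]
tool_rot: [0.451, 0.534, -0.459, 0.548]
ft_force: [0.2, 0.6, -3.6]
grip_width: 0.0344
grasp_force: 61.5
```

```bash
python3 -c "
from h import *
mill()
s,_=camera('scene'); t,_=camera('top')
save('v7',np.hstack([cv2.resize(s[80:280,130:397],(400,300)),cv2.resize(t[180:330,400:600],(400,300))]))"
```

```text
t 25.72 p [ 0.4977 -0.38    0.1298] q [-0.132  1.021 -0.767 -1.864 -1.264 -0.069] x [ 0.007 -0.022 -1.   ] y [0.985 0.172 0.003] z [ 0.172 -0.985  0.023] F [ 0.2  0.6 -3.6] w 0.0344 gf 61.5
axis [-7.0e-04 -3.4e-03  1.0e+00] foot [ 0.4916 -0.3382  0.0279] frac to charger [ 0.0593  0.0167 -0.0068]
```

View pics/v7.png

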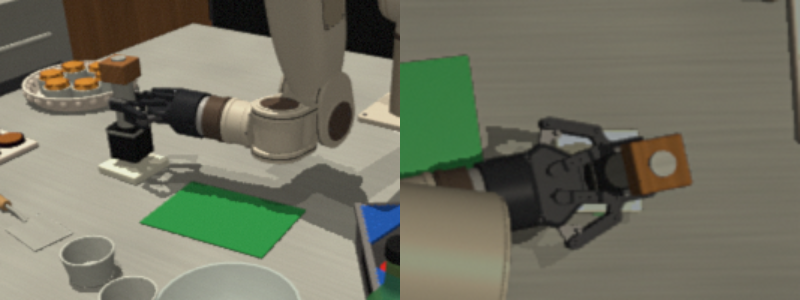

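Both views show the mill upright just above the charger. I'll lower it the last 12 mm.

apply_moves(steps=[[[0.012,0.008,-0.003],[0,0,0],0],[[0.012,0.008,-0.003],[0,0,0],0],[[0.01,0,0],[0,0,0],0],[[0.008,0,0],[0,0,0],0],[[0.007,0,0],[0,0,0],0],[[0.005,0,0],[0,0,0],0],[[0,0,0],[0,0,0],0],[[0,0,0],[0,0,0],0]])

```text
clock: 26.53
eef_pos: [0.5012, -0.3784, 0.1193]
tool_rot: [0.451, 0.534, -0.459, 0.549]
ft_force: [0.8, 0.3, -4.0]
grip_width: 0.0347
grasp_force: 61.4
```

```bash
python3 -c "
from h import *
mill()"
```

```text
t 26.53 p [ 0.5012 -0.3784  0.1193] q [-0.128  1.048 -0.749 -1.875 -1.269 -0.07 ] x [ 0.009 -0.022 -1.   ] y [0.985 0.172 0.005] z [ 0.172 -0.985  0.023] F [ 0.8  0.3 -4. ] w 0.0347 gf 61.4
axis [-4.0e-04 -3.5e-03  1.0e+00] foot [ 0.4948 -0.3365  0.0161] frac to charger [ 0.0005 -0.0005  0.0001]
```

There's no clear contact force yet, so I'll keep lowering in 1 mm rows.

apply_moves(steps=[[[0.005,0,0],[0,0,0],0],[[0.005,0,0],[0,0,0],0],[[0,0,0],[0,0,0],0],[[0,0,0],[0,0,0],0],[[0,0,0],[0,0,0],0],[[0,0,0],[0,0,0],0],[[0,0,0],[0,0,0],0],[[0,0,0],[0,0,0],0]])

```text
clock: 27.25
eef_pos: [0.5011, -0.3784, 0.119]
tool_rot: [0.452, 0.533, -0.458, 0.55]
ft_force: [-2.0, 2.5, 6.0]
grip_width: 0.0345
grasp_force: 61.8
```

apply_moves(steps=[[[0.005,0,0],[0,0,0],0],[[0.005,0,0],[0,0,0],0],[[0,0,0],[0,0,0],0],[[0,0,0],[0,0,0],0],[[0,0,0],[0,0,0],0],[[0,0,0],[0,0,0],0],[[0,0,0],[0,0,0],0],[[0,0,0],[0,0,0],0]])

```text
clock: 27.92
eef_pos: [0.5011, -0.3785, 0.119]
tool_rot: [0.453, 0.531, -0.458, 0.551]
ft_force: [-5.0, 4.5, 16.8]
grip_width: 0.0344
grasp_force: 62.3
```

```bash
python3 -c "
from h import *
mill()"
```

```text
t 27.92 p [ 0.5011 -0.3785  0.119 ] q [-0.128  1.054 -0.745 -1.887 -1.271 -0.072] x [ 0.017 -0.023 -1.   ] y [0.985 0.171 0.012] z [ 0.17  -0.985  0.026] F [-5.   4.5 16.8] w 0.0344 gf 62.3
axis [ 8.0e-04 -4.4e-03  1.0e+00] foot [ 0.4948 -0.3365  0.0161] frac to charger [ 0.0003 -0.0004  0.    ]
```

It is seated: the foot measures at 16 mm and the force reads 17 N. I'll relax the push, then open.

apply_moves(steps=[[[-0.006,0,0],[0,0,0],0],[[-0.005,0,0],[0,0,0],0],[[0,0,0],[0,0,0],0],[[0,0,0],[0,0,0],0],[[0,0,0],[0,0,0],0.5],[[0,0,0],[0,0,0],1],[[0,0,0],[0,0,0],1],[[0,0,0],[0,0,0],1]])

```text
clock: 28.63
eef_pos: [0.501, -0.3785, 0.1172]
tool_rot: [0.451, 0.534, -0.459, 0.548]
ft_force: [0.3, 2.1, -0.5]
grip_width: 0.0769
grasp_force: 0.0
```

apply_moves(steps=[[[0,0,0],[0,0,0],1],[[0,0,0],[0,0,0],1],[[0,0,0],[0,0,0],1],[[0,0,0],[0,0,0],1],[[0,0,0],[0,0,0],1],[[0,0,0],[0,0,0],1],[[0,0,0],[0,0,0],1],[[0,0,0],[0,0,0],1]])

```text
clock: 29.3
eef_pos: [0.5011, -0.3784, 0.1175]
tool_rot: [0.451, 0.534, -0.459, 0.548]
ft_force: [-0.3, -0.3, -0.1]
grip_width: 0.0856
grasp_force: 0.0
```

```bash
python3 -c "
from h import *
mill()"
```

```text
t 29.3 p [ 0.5011 -0.3784  0.1175] q [-0.128  1.053 -0.747 -1.878 -1.269 -0.07 ] x [ 0.008 -0.022 -1.   ] y [0.985 0.172 0.004] z [ 0.172 -0.985  0.023] F [-0.3 -0.3 -0.1] w 0.0856 gf 0.0
axis [5.0e-04 1.5e-03 1.0e+00] foot [ 0.4948 -0.3365  0.0161] frac to charger [ 0.0007 -0.0006  0.0001]
```

The mill stands free and upright, with the foot centred at 16 mm. I'll retreat straight back.

apply_moves(steps=[[[0,0,-0.03],[0,0,0],1],[[0,0,-0.04],[0,0,0],1],[[0,0,-0.05],[0,0,0],1],[[0,0,-0.06],[0,0,0],1],[[0,0,-0.06],[0,0,0],1],[[0,0,-0.06],[0,0,0],1],[[0,0,0],[0,0,0],1],[[0,0,0],[0,0,0],1]])

```text
clock: 30.02
eef_pos: [0.4913, -0.3182, 0.116]
tool_rot: [0.45, 0.535, -0.458, 0.549]
ft_force: [-0.2, 0.8, 0.8]
grip_width: 0.0856
grasp_force: 0.0
```

```bash
python3 -c "
from h import *
o,M=st()
t,Dt=camera('top'); s,Ds=camera('scene'); w,_=camera('wrist')
P=cloud(cal('top'),Dt); hsv=cv2.cvtColor(t,cv2.COLOR_RGB2HSV)
k=(Dt>0)&(P[...,2]>.17)&(hsv[...,0]>4)&(hsv[...,0]<20)&(hsv[...,1]>100)&(abs(P[...,0]-.49)<.06)&(abs(P[...,1]+.336)<.06)
print('head top',k.sum(),np.round(P[k].mean(0),4),np.round(np.median(P[k][:,2]),4))
c=cal('top'); j=((hsv[...,0]<5)|(hsv[...,0]>175))&(hsv[...,1]>150); v,u=np.mgrid[:480,:640]; j&=(u>200)&(u<290)&(v<260)
print('jar',j.sum(),np.round(np.median(P[j&(Dt>0)],0),3) if j.any() else '')
save('v8',np.hstack([cv2.resize(s[80:345,130:560],(400,300)),cv2.resize(w,(400,300))]))"
```

```text
t 30.02 p [ 0.4913 -0.3182  0.116 ] q [ 0.007  1.081 -0.772 -1.989 -1.401 -0.13 ] x [ 0.008 -0.022 -1.   ] y [0.985 0.174 0.004] z [ 0.174 -0.984  0.023] F [-0.2  0.8  0.8] w 0.0856 gf 0.0
head top 596 [ 0.4951 -0.3339  0.1877] 0.1885
jar 263 [0.608 0.22  0.064]
```

View pics/v8.png

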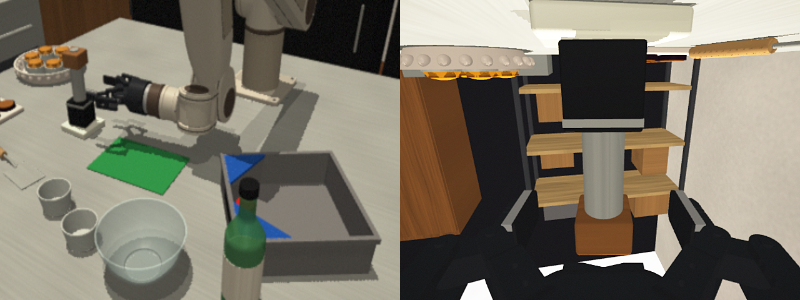

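The scene view shows the mill upright on the charger at (75,85), the gripper clear of it, and the bystanders in place. The head top measures 189 mm at (0.495,-0.334), against 190 mm expected if it is fully down, and the jar's lid is still at 64 mm in the crate.

```bash
python3 -c "
from h import *
print(bot.job_done())"
```

```text
the job is handed in; nothing more can be done
None
```

The job is handed in (no verdict came back): the mill was drawn out, laid on the mat, released and re-gripped, and now stands upright and let go on the charger, within about 3 mm of its middle by camera; its head is at full-seat height (the plunger itself was not read), and the jar still stands in the crate.

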